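# Slide a salvaged chip along the jig rail into the green pocket

## Robot

A 7-joint arm with a two-finger parallel gripper is mounted at the origin on the work surface. World frame = base frame: x ahead of the robot, y to its left, z up, the work surface at z = 0. Lengths are in m, angles in rad, forces in N, time in s.
With the tool pointing down it reaches from about 0.4 to 0.85 m from the base axis. Payload 6.9 kg.
Tool frame: the origin (TCP) lies midway between the tips of the shut fingers; the grasp point (between the pads) lies behind it (ctrl.pinch_z is the z of the grasp point in the tool frame, in m); z points along the fingers, y is the line along which they close (so a half turn about z gives the same grasp; the last joint's range is limited). The gripper opens to 85 mm and grips with 20 to 120 N. Pads are 22 mm wide; open, the fingers measure 114 mm over their backs; the gripper's body (76 mm by 85 mm) begins 54 mm behind the grasp point. The pads swing forward as they close: fully open they stand 13 mm farther back than shut.
Start: joints at [-1.206, 0.507, -0.238, 1.5, 0.126, 1.149, -0.155], TCP at [0.16, 0.604, 0.231] pointing down, gripper open.
Joint ranges: [-3.08, 3.08], [-0.24, 2.05], [-1.43, 1.35], [0, 2.5], [-1.52, 4.66], [0.17, 1.96], [-2.89, 2.89]. Speed limits (rad/s): [2.39, 2.39, 3.14, 3.14, 3.14, 3.14, 3.14].

## Interface

Orientations are given as a unit quaternion [w, x, y, z].
In Python, from station import ctrl, get_state, vision, ticket, models gives the robot as it stands. Calls block until the motion is done:
- ctrl.movep(position, orientation): joint-space move of the TCP to a pose.
- ctrl.movel(position, frame=None, max_speed=0.15): straight line of the TCP; frame=None keeps the orientation; max_speed is the mean speed in m/s.
- ctrl.set_joints(angles): joint-space move.
- ctrl.ungrasp() and ctrl.close_gripper(force=None): open the fingers fully, or close them until they stop; force is the grip in N (None keeps the last).
- ctrl.pause(seconds).
- ctrl.ik(position, orientation): joint angles nearest the present ones, or None.
- get_state(): the state.
- vision.grab_frame(name): name is "scene" or "top" or "wrist"; returns (picture, depth): 400x640x3 uint8, blue, green, red; 400x640 float32, m along the optical axis (not along the pixel's ray), 0 where there is no reading.
- vision.camera_info(name): a dict with "mtx" (3x3 intrinsics, pixels), "R" (3x3) and "t" (3): a world point X has camera coordinates R X + t; the wrist camera has in their place "hand_eye" (4x4, takes a point from camera to tool coordinates, whose origin is the TCP and whose axes are the flange's). Camera axes: x right, y down, z forward; pixel columns grow to the right and rows downward; lengths in m; the calibration is good to about 2 mm. A picture is of the moment at which its call begins: read the wrist's pose just before it. camera_info takes no time and is no camera call.
A pose or a line that the arm cannot do raises ctrl.Unreachable and nothing moves.
- ticket.close_job(): hands the job in; it is judged then, once.
Trained networks look in the newest picture that a camera, given by its name, has taken for a name from the list of things; names that differ only in an ending like _2 or _b are one class to them, and where a whole thing is asked for, a point or a joint stands for the part that bears it (a point fixed in the world has none). Each returns a list of dicts, best first, with "p" (0 to 1); they miss things now and then, are a little off and sometimes report something else, mostly with a low value. They report only what shows in the picture. A call takes as long as a camera call. They do not tell look-alikes from the thing itself.
- models.recognise(camera, target): "point" ([column, row] in pixels, amid what is visible of it).
- models.masks_of(camera, target): "mask" (400x640 bool, what is visible of it) and "point" ([column, row] in pixels, amid what is visible of it).
The state is a dict: "time": time; "qpos": joint angles; "qd": joint speeds; "tau": joint torques, N m; "tcp_pos": TCP position; "eef_rot": TCP orientation; "contact_force": force on the tool from outside, world axes, zero at the start; "wrist_torque": the same for the moment, N m; "width": finger opening in m; "gripper_force": force on a finger pad.
Only numpy, scipy, OpenCV 4.12 (cv2) and the standard library are available. Lean on these libraries where they do the work, as an engineer would, in place of code of your own. Each camera call takes 0.05 s, during which the arm holds its last target. There are 200 camera calls.

## Task

With the fingertips, and without picking it up, push the salvaged chip (black finned heat sink on a green base) across the jig plate until it lies flat against the rail, then slide it along the rail into the pocket marked green, fully home in the corner against both the rail and the end stop. Keep it out of the red pocket, leave the handset, screwdriver and jar alone, and take the fingers away at the end.

Things in the scene. Friction and masses are not known exactly. Their poses are not given: they have to be found in the camera images.
- jig: Fixed, slick steel plate 165 mm (x) by 340 mm (y), 8 mm thick: x -75 to +90 mm, y -170 to +170 mm of its origin, which is on the table (z=0) at mid-length. Its top is 8 mm above the table. On it stand, 14 mm high (tops 22 mm above the table), a rail, two end stops and two lips. Turned at most 0.2 rad from the world axes, so the rail is on the far side from the robot.
- rail_face (a point): Foot of the rail's straight face at mid-length, at x=+60 mm, y=0 of the jig and on the plate's top. The face looks to the jig's -x; the rail is 25 mm thick, 14 mm high, and runs along the jig's y over its whole length. Site axes as the jig's.
- stop_left (a point): Inner corner of the left (+y) pocket on the plate's top, where the rail's face meets the left end stop's face, at x=+60, y=+145 mm of the jig. The stop's face looks to -y; the stop is 20 mm thick, 14 mm high, and runs 84 mm from the rail towards -x.
- stop_right (a point): The same corner of the right (-y) pocket, at x=+60, y=-145 mm of the jig; the stop's face looks to +y.
- lip_left (a point): Mouth of the left pocket: inner edge of the front lip, at x=+16, y=+105 mm of the jig, on the plate's top. The lip (12 mm thick, 14 mm high) runs parallel to the rail, 44 mm from it, from here to the stop; towards the jig's middle it flares away from the rail, ending at about y=+88 mm. So the chip (40 mm) enters only by sliding along the rail.
- lip_right (a point): The same for the right pocket, at x=+16, y=-105 mm of the jig; the flare ends at about y=-88 mm.
- chip: Loose chip: green base with a black finned heat sink, a solid block 40 mm (its x) by 50 mm (its y) by 14 mm high, 40 to 85 g. Origin at the centre of its underside, on the plate; top 22 mm above the table. Slides easily (friction on jig about 0.25): a fingertip pressed on its top with 4 N drags it along. Starts clear of the rail near the jig's middle, its y within 0.35 rad of the jig's y.
- green_mark: Mark of the goal pocket (paint only): a green patch on the pocket's floor and a green strip on the rail's top beside it, 46 mm long. At either end of the jig. Origin on the plate's top exactly where the chip's origin is when fully home in the corner: x=+40 mm, y=+120 or -120 mm of the jig; axes as the jig's.
- red_mark: The same in red, at the other pocket, where the chip must not go.
- handset: Loose old phone handset, 115 x 52 x 16 mm, lying flat to the left (+y) of the jig; origin at the centre of its underside. Leave alone.
- screwdriver: Loose screwdriver with an orange handle, 190 mm long, lying to the right (-y) of the jig along its own x. Leave alone.
- jar: Loose small amber jar with a steel cap, 52 mm diameter, 60 mm high, standing beyond the rail; origin at the centre of its underside. Leave alone.
Not all that is in view belongs to the job. There is more than one size of the chip; the job needs the middle-sized.

How it is judged:
By the outcome, as a careful person would: the job done as asked, in the order asked, and still so for the second after the job is handed in, with the robot touching nothing.
It also fails if it takes over 42 s, if anything falls off the work surface, if the arm or the gripper's body presses on something with over 40 N, if the wrist force passes 120 N, or if a joint passes its speed limit or range.

## Working session

There is one attempt and no reset: what is moved stays moved. The work goes in short steps, each a Python script; the robot and the scene stay as the last script left them, time stands still between calls to the robot, and variables do not carry over. Pictures are saved under pics/ and viewed, at most 10 in all, crops included, and the job is handed in when it is done.

```bash
mkdir -p pics
cat > h.py <<'E'
import numpy as np, cv2
from station import ctrl, get_state, vision, ticket, models
def deproj(cam, uv, depth=None, z=None):
    i=vision.camera_info(cam); K,R,t=np.array(i["mtx"]),np.array(i["R"]),np.array(i["t"])
    uv=np.atleast_2d(np.asarray(uv,float)); r=np.c_[uv,np.ones(len(uv))]@np.linalg.inv(K).T
    c=-R.T@t; d=r@R
    s=((z-c[2])/d[:,2]) if z is not None else depth
    return c+d*np.asarray(s)[:,None]
E
python3 - <<'E'
from h import *
s=get_state(); print(s["time"],s["eef_rot"],ctrl.pinch_z)
im,d=vision.grab_frame("top"); cv2.imwrite("pics/top.png",im); np.save("d.npy",d)
print(vision.camera_info("top"))
for n in ["chip","green_mark","red_mark","jig"]:
    for o in models.masks_of("top",n):
        m=o["mask"]; v,u=np.nonzero(m&(d>0)); P=deproj("top",np.c_[u,v],d[v,u])
        print(n,round(o["p"],2),np.round(o["point"]),len(u),np.median(P,0).round(3))
        if n!="jig":
            print("  rect world", cv2.minAreaRect(P[:,:2].astype(np.float32)*1000), "z90",np.percentile(P[:,2],90).round(4))
im,d=vision.grab_frame("scene"); cv2.imwrite("pics/scene.png",im)
E
```

```text
0.0 [-9.78040916e-05  1.29015994e-01  9.91642093e-01 -9.06866947e-04] -0.0187
{'mtx': array([[440.66915085,   0.        , 326.31715821],
       [  0.        , 440.66915085, 193.16793667],
       [  0.        ,   0.        ,   1.        ]]), 'R': array([[-0.02643783, -0.99964906,  0.00167292],
       [-0.99385847,  0.02610473, -0.10753549],
       [ 0.10745408, -0.00450565, -0.99419984]]), 't': array([0.01122421, 0.55840051, 1.05893186])}
chip 0.87 [332. 282.] 649 [ 0.344 -0.013  0.017]
  rect world ((344.8158264160156, -13.200296401977539), (57.25482940673828, 69.62303924560547), 88.9478759765625) z90 0.0219
chip 0.74 [274. 256.] 178 [0.398 0.135 0.009]
  rect world ((397.7161560058594, 135.29696655273438), (34.74332809448242, 29.717134475708008), 87.05612182617188) z90 0.0129
chip 0.54 [302. 211.] 334 [0.512 0.058 0.018]
  rect world ((511.8182373046875, 58.19443130493164), (41.7501106262207, 52.75529098510742), 21.555423736572266) z90 0.0238
green_mark 0.6 [358. 182.] 378 [ 0.582 -0.091  0.01 ]
  rect world ((584.5989990234375, -90.70472717285156), (48.43560028076172, 56.780540466308594), 87.97655487060547) z90 0.0246
green_mark 0.5 [176. 232.] 1025 [0.465 0.371 0.016]
  rect world ((465.0923156738281, 375.6640625), (119.55158233642578, 58.90991973876953), 27.901268005371094) z90 0.0189
red_mark 0.55 [267. 186.] 397 [0.578 0.148 0.01 ]
  rect world ((580.2392578125, 148.18455505371094), (59.55891036987305, 45.964962005615234), 0.8459256291389465) z90 0.0243
jig 0.37 [267. 188.] 438 [0.578 0.151 0.01 ]
```

View pics/top.png

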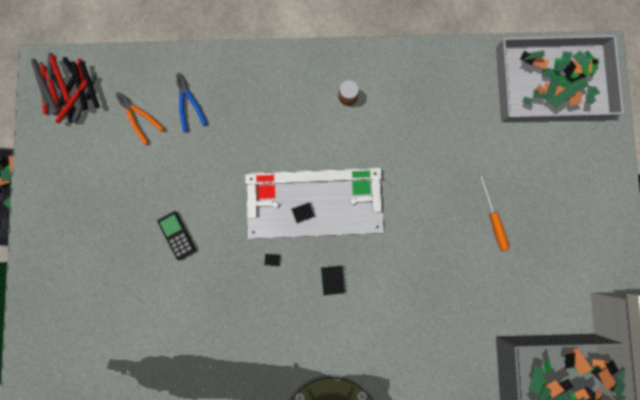

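The picture shows the jig at (315,204). The red pocket is on its left (266,187) and the green on its right (361,184). The chip on the plate is at (302,211). The look-alikes, small (272,260) and large (333,281), lie off the jig. Next I'll take a closer look with the wrist camera.

Run:
```python
from h import *
from scipy.spatial.transform import Rotation as Ro
ctrl.close_gripper(20)
ctrl.movep([0.47,0.03,0.32],[0,0,1,0])
s=get_state(); print(s["time"],s["tcp_pos"],s["eef_rot"],s["width"])
i=vision.camera_info("wrist"); print(i)
im,d=vision.grab_frame("wrist"); cv2.imwrite("pics/w1.png",im)
q=s["eef_rot"]; R=Ro.from_quat([q[1],q[2],q[3],q[0]]).as_matrix()
np.savez("w1.npz",im=im,d=d,R=R,p=s["tcp_pos"],H=i["hand_eye"],K=i["mtx"])
for n in ["chip","green_mark","red_mark"]:
    for o in models.masks_of("wrist",n)[:3]:
        v,u=np.nonzero(o["mask"]&(d>0)); z=d[v,u]
        c=np.c_[u,v,np.ones(len(u))]@np.linalg.inv(i["mtx"]).T*z[:,None]
        H=np.array(i["hand_eye"]); P=(c@H[:3,:3].T+H[:3,3])@R.T+s["tcp_pos"]
        print(n,round(o["p"],2),np.round(o["point"]),len(u),np.median(P,0).round(4),cv2.minAreaRect(P[:,:2].astype(np.float32)*1000))
```

```text
3.4083 [0.4700485  0.03092959 0.31983739] [-1.31801945e-04 -7.06878808e-04  9.99999734e-01  1.24576376e-04] -0.0001233984954744114
{'mtx': array([[291.43556826,   0.        , 318.33334254],
       [  0.        , 291.43556826, 199.18077675],
       [  0.        ,   0.        ,   1.        ]]), 'hand_eye': array([[ 1.31755658e-04, -9.53865816e-01, -3.00233223e-01,
         7.65382418e-02],
       [ 9.99999969e-01,  6.19505983e-05,  2.42022167e-04,
         1.45785372e-03],
       [-2.12257044e-04, -3.00233246e-01,  9.53865794e-01,
        -1.42660737e-01],
       [ 0.00000000e+00,  0.00000000e+00,  0.00000000e+00,
         1.00000000e+00]])}
chip 0.69 [338. 193.] 831 [0.5167 0.0588 0.0173] ((519.0455322265625, 59.08068084716797), (45.26555633544922, 51.796348571777344), 19.14718246459961)
chip 0.64 [288.  76.] 2039 [ 0.3475 -0.0097  0.0181] ((348.6693115234375, -10.64315414428711), (69.5342788696289, 56.76831817626953), 4.767544269561768)
chip 0.59 [389. 113.] 537 [0.4012 0.1386 0.0094] ((402.09521484375, 140.63748168945312), (40.53511428833008, 30.424421310424805), 85.41738891601562)
green_mark 0.84 [244. 230.] 820 [ 0.5856 -0.0878  0.0093] ((587.880859375, -88.37635803222656), (59.971107482910156, 46.708377838134766), 1.8226573467254639)
red_mark 0.69 [389. 224.] 857 [0.5815 0.1518 0.0094] ((585.1746826171875, 152.35240173339844), (62.807010650634766, 46.829097747802734), 2.277278423309326)
```

View pics/w1.png

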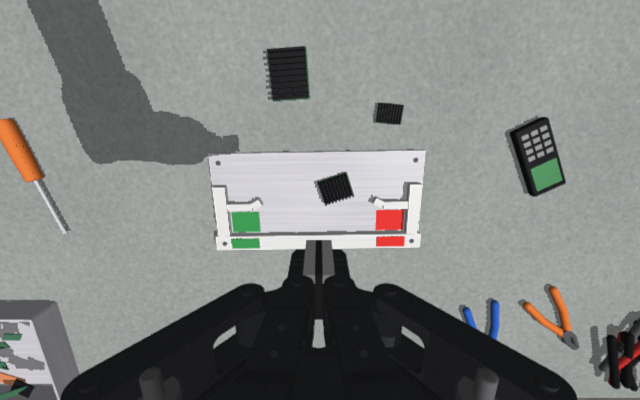

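The wrist view shows the jig (green pocket left at (245,222), red right at (390,220)) and the chip at (335,188), tilted. I'll fit the jig rectangle from depth.

Run:
```python
from h import *
w=np.load("w1.npz"); d=w["d"]; v,u=np.nonzero(d>0)
def wr(u,v,z):
    c=np.c_[u,v,np.ones(len(u))]@np.linalg.inv(w["K"]).T*np.asarray(z)[:,None]
    return (c@w["H"][:3,:3].T+w["H"][:3,3])@w["R"].T+w["p"]
P=wr(u,v,d[v,u])
k=(P[:,2]>.005)&(P[:,2]<.03)&(P[:,0]>.44)&(P[:,0]<.68)&(abs(P[:,1]-.03)<.2)
print("wrist jig",cv2.minAreaRect(P[k,:2].astype(np.float32)*1000), np.median(P[(v<260)&(v>255)&(u<200),2]))
k2=k&(P[:,2]>.016)&(P[:,0]>.57); Q=P[k2]; Q=Q[abs(Q[:,1]-.03)<.1]
# near edge of raised rail vs y
for y0 in np.arange(-.06,.14,.04):
    q=Q[abs(Q[:,1]-y0)<.01]; print(round(y0,2),len(q),q[:,0].min().round(4),q[:,0].max().round(4))
D=np.load("d.npy"); v,u=np.nonzero(D>0); T=deproj("top",np.c_[u,v],D[v,u])
k=(T[:,2]>.005)&(T[:,2]<.03)&(T[:,0]>.42)&(T[:,0]<.68)&(abs(T[:,1]-.03)<.2)
print("top jig",cv2.minAreaRect(T[k,:2].astype(np.float32)*1000))
# pixel corners read off the picture on known planes
i=w; C=wr([0],[0],[0])
for (a,b,z) in [(208,157,.008),(425,150,.008),(217,249,.022),(421,247,.022)]:
    e=wr([a],[b],[1])-C; print(a,b,(C+e*((z-C[0,2])/e[0,2])).round(4))
```

```text
wrist jig ((539.259521484375, 30.49560546875), (160.53909301757812, 340.3946838378906), 1.0080124139785767) 0.00026984342722510823
-0.06 181 0.5954 0.6198
-0.02 183 0.5946 0.6201
0.02 80 0.5936 0.618
0.06 153 0.5929 0.6179
0.1 187 0.5922 0.618
top jig ((551.46875, 30.512619018554688), (257.28924560546875, 396.8331298828125), 1.406922698020935)
208 157 [[ 0.4676 -0.1399  0.008 ]]
425 150 [[0.4562 0.1982 0.008 ]]
217 249 [[ 0.6197 -0.1369  0.022 ]]
421 247 [[0.6156 0.2043 0.022 ]]
```

```bash
cat >> h.py <<'E'
O=np.array([.5335,.031]); PSI=.02
RJ=np.array([[np.cos(PSI),-np.sin(PSI)],[np.sin(PSI),np.cos(PSI)]])
QD=[0,-np.sin(PSI/2),np.cos(PSI/2),0]
def W(x,y,z): return [*(O+RJ@[x,y]),z]
def J(p): return RJ.T@(np.asarray(p)[:2]-O)
def F(): return np.r_[RJ.T@np.asarray(get_state()["contact_force"])[:2],get_state()["contact_force"][2]]
def push(x0,y0,dx,dy,z,n,lim,step=.0015,speed=.03):
    f0=F()
    for k in range(1,n+1):
        ctrl.movel(W(x0+dx*step*k,y0+dy*step*k,z),max_speed=speed)
        f=F()-f0
        if -(f[0]*dx+f[1]*dy)>lim: break
    print("push end",k,J(get_state()["tcp_pos"]).round(4),f.round(2),get_state()["time"])
    return x0+dx*step*k,y0+dy*step*k
E
python3 - <<'E'
from h import *
z=.0125
ctrl.movep(W(-.066,.028,.06),QD)
ctrl.movel(W(-.066,.028,z),max_speed=.12)
print(get_state()["time"],J(get_state()["tcp_pos"]),get_state()["tcp_pos"][2],F().round(2))
ctrl.movel(W(-.003,.028,z),max_speed=.05)
print(get_state()["time"],F().round(2))
x,y=push(-.003,.028,1,0,z,16,5)
im,d=vision.grab_frame("top"); cv2.imwrite("pics/t2.png",cv2.resize(im[150:260,220:400],None,fx=4,fy=4))
im,d=vision.grab_frame("wrist"); cv2.imwrite("pics/w2.png",im)
E
```

```text
5.1833 [-0.06540451  0.027931  ] 0.01317941226643644 [ 0.29  0.09 -0.9 ]
6.5917 [-0.43  0.11  0.63]
push end 9 [0.0091 0.028 ] [-5.11  0.25  0.24] 8.8417
```

View pics/t2.png

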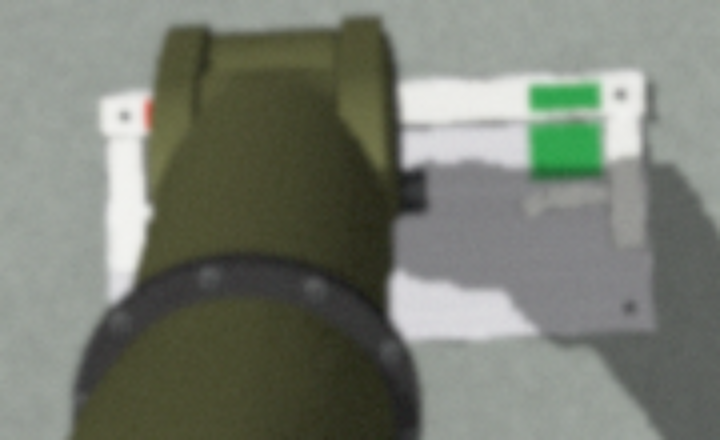

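The top view is hidden by the arm. The tool stopped at jig x=9.1 mm, where it would if the chip lay flat (60−40−11), and the force rose there. I'll back off and check with the wrist camera.

```bash
cat >> h.py <<'E'
from scipy.spatial.transform import Rotation as Ro
def look(name,target="chip"):
    s=get_state(); i=vision.camera_info("wrist"); im,d=vision.grab_frame("wrist"); cv2.imwrite(name,im)
    q=s["eef_rot"]; R=Ro.from_quat([q[1],q[2],q[3],q[0]]).as_matrix(); H=i["hand_eye"]
    for o in models.masks_of("wrist",target)[:3]:
        v,u=np.nonzero(o["mask"]&(d>0)); z=d[v,u]
        c=np.c_[u,v,np.ones(len(u))]@np.linalg.inv(i["mtx"]).T*z[:,None]
        P=(c@H[:3,:3].T+H[:3,3])@R.T+s["tcp_pos"]
        k=P[:,2]>.019; Q=(P[k,:2]-O)@RJ
        if k.sum()>20: print(target,round(o["p"],2),np.round(o["point"]),"jig mm",cv2.minAreaRect(Q.astype(np.float32)*1000),get_state()["time"])
E
python3 - <<'E'
from h import *
ctrl.movel(W(-.012,.028,.0125),max_speed=.1)
ctrl.movel(W(-.03,.06,.15),max_speed=.2)
look("pics/w3.png")
E
```

```text
chip 0.82 [202.  31.] jig mm ((-170.63250732421875, -36.747398376464844), (35.62061309814453, 52.958412170410156), 2.637765645980835) 10.275
chip 0.68 [281. 252.] jig mm ((11.118270874023438, 23.67157554626465), (48.14558792114258, 96.44048309326172), 89.72571563720703) 10.275
```

View pics/w3.png

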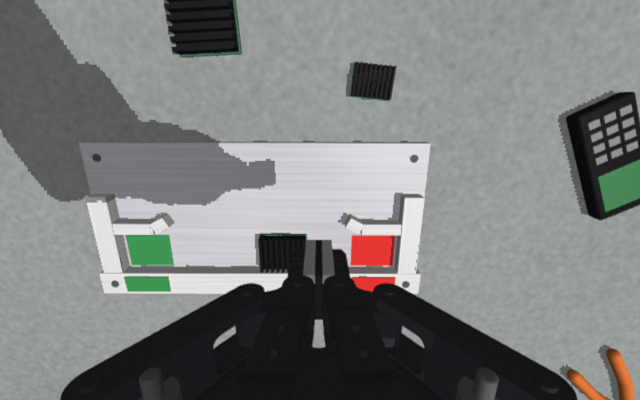

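The chip lies flat and parallel to the rail at (283,252), at jig y≈24 mm. Next, the push along the rail from its +y end.

Run:
```python
from h import *
z=.0125
ctrl.movep(W(.038,.077,.06),QD)
ctrl.movel(W(.038,.077,z),max_speed=.12)
print(get_state()["time"],J(get_state()["tcp_pos"]),F().round(2))
ctrl.movel(W(.038,-.068,z),max_speed=.06)
print(get_state()["time"],F().round(2))
push(.038,-.068,0,-1,z,16,6)
ctrl.movel(W(.038,-.05,z),max_speed=.08)
ctrl.movel(W(-.06,-.03,.15),max_speed=.2)
look("pics/w4.png")
print(F())
```

```text
11.3583 [0.03822365 0.07691222] [ 0.28  0.43 -0.61]
13.925 [-0.34  0.07  0.23]
push end 13 [ 0.038  -0.0852] [-0.05  8.07  0.74] 17.175
chip 0.82 [230. 277.] jig mm ((39.92382049560547, -121.02264404296875), (49.33378601074219, 39.446136474609375), 89.87391662597656) 18.8917
chip 0.79 [308.  45.] jig mm ((-186.26792907714844, -37.788063049316406), (66.6075668334961, 52.66667938232422), 2.399203300476074) 18.8917
[-0.19893343 -0.45390749 -0.59623247]
```

View pics/w4.png

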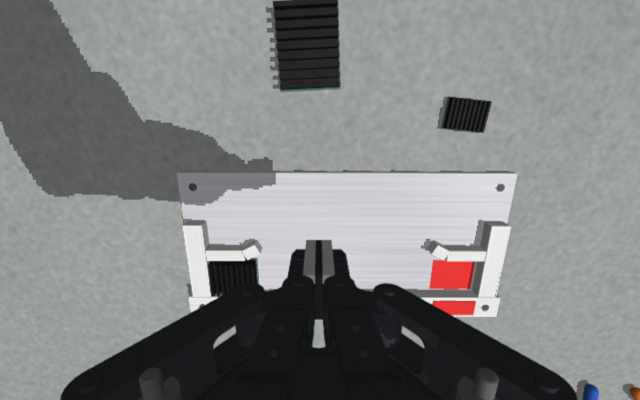

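The chip fills the green pocket, at about (232,277), and measures (39.9,−121.0) mm against the goal of (40,−120). I'll take one closer look for a gap at the rail.

Run:
```python
from h import *
ctrl.movel(W(-.06,-.03+.0,.11),max_speed=.2)
ctrl.movel(W(-.04,-.02,.11),max_speed=.2)
look("pics/w5.png"); im=cv2.imread("pics/w5.png")
cv2.imwrite("pics/w5c.png",cv2.resize(im[210:360,100:300],None,fx=4,fy=4,interpolation=cv2.INTER_NEAREST))
```

```text
chip 0.91 [290.  28.] jig mm ((-169.93739318847656, -37.09236526489258), (33.947689056396484, 52.71961975097656), 2.6924593448638916) 19.6
chip 0.66 [210. 280.] jig mm ((10.61308479309082, -92.46817779541016), (48.16967010498047, 139.69363403320312), 38.21457290649414) 19.6
```

View pics/w5c.png

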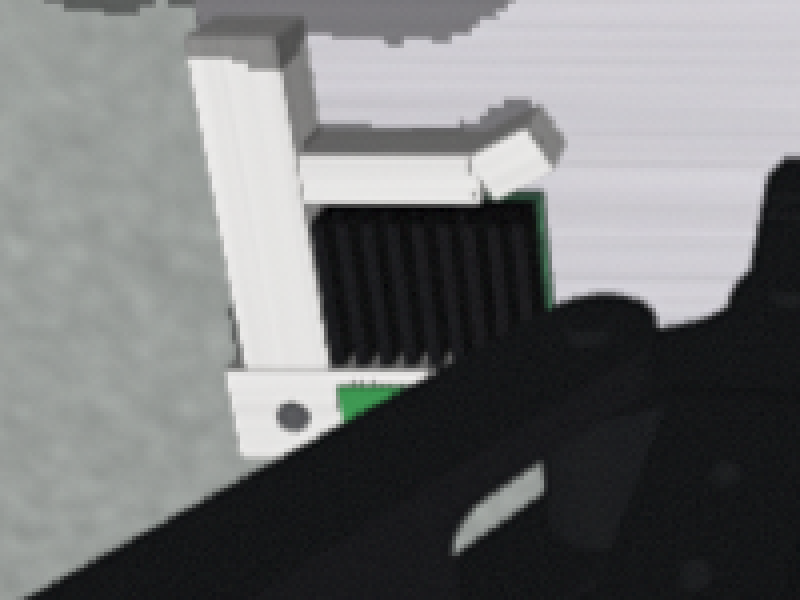

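The chip's edges meet both the rail (row ~367) and the end stop (column ~325), with no gap showing. Retracting the arm and handing in.

Run:
```python
from h import *
ctrl.movel(W(-.06,0,.25),max_speed=.2)
print(get_state()["time"],F().round(2)); print(ticket.close_job())
```

```text
20.4667 [-0.29 -0.04 -0.6 ]
the job is handed in; nothing more can be done
None
```

The chip sits against both the rail and the end stop in the green pocket (measured within about 1 mm of the mark), the fingers are clear, and the job was handed in at 20.5 s.

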